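# Feel out the heavy side of a burnishing wheel

## Robot

A 7-joint arm with a two-finger parallel gripper is mounted at the origin on the work surface. World frame = base frame: x ahead of the robot, y to its left, z up, the work surface at z = 0. Lengths are in m, angles in rad, forces in N, time in s.
With the tool pointing down it reaches from about 0.35 to 0.9 m from the base axis. Payload 8.1 kg.
Tool frame: the origin (TCP) lies between the finger pads, 19 mm behind the fingertips; this is the grasp point; z points along the fingers, y is the line along which they close (so a half turn about z gives the same grasp; the last joint's range is limited). The gripper opens to 92 mm and grips with 3 to 60 N. Pads are 19 mm wide; open, the fingers measure 130 mm over their backs; the gripper's body (75 mm by 190 mm) begins 47 mm behind the grasp point.
Start: joints at [1.139, 0.434, 0.025, 1.573, -0.012, 1.134, -0.075], TCP at [0.202, -0.592, 0.246] pointing down, gripper open.
Joint ranges: [-2.62, 2.62], [-0.44, 2.09], [-1.27, 1.32], [0.08, 2.57], [-1.32, 4.46], [0.12, 2], [-2.74, 2.74]. Speed limits (rad/s): [2.22, 2.22, 3.01, 3.01, 3.14, 3.14, 3.14].

## Interface

Orientations are given as a rotation vector (axis times angle).
In Python, from cell import arm gives the robot as it stands.
- The arm moves only by the shell command python3 -m pendant 'ROWS' [FORCE]. ROWS is a JSON object of lists of equal length, an entry for each row: "slide": the shift along the tool's x, y, z in units of 0.3 m (1.0 is 0.3 m), a list of three; "dr": the turn, a rotation vector about the tool's x, y, z in units of 0.12 rad (1.0 is 0.12 rad), a list of three; "claw": the opening, from 0 (shut) to 1 (fully open). In form: {"slide": [[tx, ty, tz], ...], "dr": [[ax, ay, az], ...], "claw": [claw, ...]}. A call has 1 to 10 rows; each row shifts and turns the commanded pose from where the row before left it, along the tool's axes as they then stand; what a row does not reach is not made up. A row lasts 1/10 s, in which the tool goes at most 50 mm and 8.59 degrees, less where a joint would pass 70% of its speed; a pose out of reach is approached as far as the arm can. A call with a number of a shift or a turn outside -1 to 1 is refused whole. A call with a gripper value outside its range is refused whole. The fingers move at their own pace and stop on an object; FORCE is the grip in N (left out, the last holds). Time passes only in rows, so rows that do not move let the fingers close. It gives the time, the measured TCP pose, the force, the opening and the grip force at its end, in the units of the state.
- arm.observe(): the state, without advancing time (a new reading comes with each control period).
- arm.get_image(name): name is "side" or "top" or "wrist"; returns the picture (384x512x3 uint8, red, green, blue); there is no depth.
- arm.calibration(name): a dict with "K" (3x3 intrinsics, pixels), "xyz" and "orientation" of the camera in the world. Camera axes: x right, y up, looking along -z (the intrinsics and any distortion apply to the point x, -y, -z); pixel columns grow to the right and rows downward; lengths in m; the calibration is good to about 2 mm. A picture is of the moment at which its call begins: read the wrist's pose just before it. calibration takes no time and is no camera call; for the wrist camera it gives the pose at the moment of the call.
- arm.sign_off(): hands the job in; it is judged then, once.
The state is a dict: "clock": time; "joints": joint angles; "dq": joint speeds; "joint_efforts": joint torques, N m; "position": TCP position; "ee_rot": TCP orientation; "force": force on the tool from outside, world axes, zero at the start; "ft_torque": the same for the moment, N m; "width": opening from 0.0 (shut) to 1.0 (fully open); "gripper_force": force on a finger pad.
Only numpy, scipy, OpenCV 4.12 (cv2) and the standard library are available. Lean on these libraries where they do the work, as an engineer would, in place of code of your own. Each camera call takes 0.05 s, during which the arm holds its last target. There are 200 camera calls.

## Task

The burnishing wheel on the green balancing stand is out of balance, and nothing on it shows where. Take it by its red handle, turn it round at least half a turn to feel which side is heavy, then bring the heavy side straight down and keep holding it still by the handle: finish while holding, do not let go. Leave the tin, the stone and the hammer where they are.

Things in the scene. Friction and masses are not known exactly. Their poses are not given: they have to be found in the camera images.
- stand: green stand fixed to the table; it carries the wheel on a level axle. Origin on the table below the centre of the wheel's front face; z up; x along the axle, from the front face back into the wheel (the handle sticks out to -x); y across. Base plate x -30 to 140, y -65 to 65, 14 mm thick; pillar behind the wheel. The handle side looks to the robot's right or half away
- axle (a point): centre of the wheel's front face, on the axle, 150 mm above the table; axes as the stand's. The wheel is a wooden drum with steel faces, 160 mm diameter, 35 mm thick, about 0.85 kg. A lump hidden inside (slug_c0), its centre 45 mm from the axle, at any angle to the handle (different each time), makes one side heavy; without it wheel and handle are in balance
- handle (a point): middle of the red handle sleeve (22 mm diameter, 66 mm long, parallel to the axle, spinning freely on its pin). It runs round a circle of 55 mm radius about the axle, 75 mm in front of the wheel's face; the sleeve spans 42 to 108 mm from the face. It can be pinched from above, fingers closing level across the axle, and followed right round with the tool pointing down
- sleeve: that red sleeve; origin as handle. To turn the wheel slowly it is pushed along its circle with about 2.3 N on average; 1.4 to 1.9 N more where the heavy side is level with the axle and being lifted, as much less where it is level and sinking
- wheel (a joint): angle of the wheel, rad: 0 with the handle straight up, growing anticlockwise for someone who faces the handle (from the top the handle goes to the stand's +y). No stops, not wrapped. The bearing drags with a steady 0.125 N m either way, so the wheel stays where it is left and never swings by itself; the lump pulls with 0.075 to 0.105 N m when level with the axle
- tin: yellow-banded tin, 72 mm diameter, 70 mm high, standing; origin at the centre of its underside
- stone: grey sharpening stone, 130 x 50 x 30 mm, lying flat; origin at the centre of its underside, x along its length
- mallet: hammer with a wooden handle, about 250 mm long, lying on the table, handle to its -x; origin at its middle

How it is judged:
On the way:
1. the wheel is turned by its handle to the far side of where it started (about half a turn) (distance of handle from where it was at the start of the episode above 0.1 m and contact force between the fingers and sleeve above 1 N), for 0.1 s.
At the end, for the whole second after the job is handed in: the heavy side of the wheel is straight down, within 15 degrees; the fingers grip the handle with more than 3 N; the wheel stands still (under 0.1 rad/s) (z of slug_c0 in the frame of stand below 0.12 m and y of slug_c0 in the frame of stand between -0.0118 and 0.0118 m and contact force between the fingers and sleeve above 3 N and velocity of joint wheel between -0.1 and 0.1 rad/s); the arm keeps its last pose, push and grip.
It fails at once if the tin is shifted by more than 30 mm (distance of tin from where it was at the start of the episode above 0.03 m).
It fails at once if the stone is shifted by more than 30 mm (distance of stone from where it was at the start of the episode above 0.03 m).
It fails at once if the hammer is shifted by more than 30 mm (distance of mallet from where it was at the start of the episode above 0.03 m).
It also fails if it takes over 69 s, if anything falls off the work surface, if the arm or the gripper's body presses on something with over 40 N, if the wrist force passes 120 N, or if a joint passes its speed limit or range.

## Working session

There is one attempt and no reset: what is moved stays moved. The work goes in short steps, Python scripts to look and compute and a shell command to move; the robot and the scene stay as the last step left them, time stands still between calls to the robot, and variables do not carry over. Pictures are saved under pics/ and viewed, at most 10 in all, crops included, and the job is handed in when it is done.

```bash
ls; mkdir -p pics
python3 - <<'E'
from cell import arm
import cv2,numpy as np
print(arm.observe())
a=[arm.get_image(n) for n in("side","top")]
for n,i in zip(("side","top"),a):
    np.save(n+".npy",i); c=arm.calibration(n); print(n,c)
cv2.imwrite("pics/a.png",cv2.cvtColor(cv2.resize(np.vstack(a),(400,600)) if 0 else cv2.resize(np.hstack(a),(800,300)),4))
cv2.imwrite("pics/side.png",a[0][:,:,::-1]);cv2.imwrite("pics/top.png",a[1][:,:,::-1])
E
```

```text
pics
{'clock': 0.0, 'joints': array([ 1.13937221,  0.43520991,  0.02495283,  1.5740969 , -0.01160849,
        1.13400145, -0.07505823]), 'dq': array([ 5.98638122e-05, -4.65349152e-04,  2.47896619e-03, -4.55186418e-04,
        6.05027137e-04, -1.08494307e-03,  6.13794022e-04]), 'joint_efforts': array([-2.42696042e-04, -6.67845154e+01,  9.85038690e-01, -3.14462793e+01,
       -6.04960928e-02,  4.31416591e-02,  1.31111642e-04]), 'position': array([ 0.20163647, -0.5910684 ,  0.24475291]), 'ee_rot': array([-3.09772760e+00, -5.13921728e-01,  5.97707227e-04]), 'force': array([-0.01268654, -0.0736495 , -0.50896362]), 'ft_torque': array([-0.00709407, -0.04835628, -0.00175373]), 'gripper_force': 0.0, 'width': 0.99972455998455}
side {'K': array([[374.35684748,   0.        , 258.08344692],
       [  0.        , 374.35684748, 188.26640304],
       [  0.        ,   0.        ,   1.        ]]), 'xyz': array([0.17454516, 0.71294692, 1.05255723]), 'orientation': array([ 0.22533054, -0.926795  , -2.56530374])}
top {'K': array([[478.44562152,   0.        , 259.95071325],
       [  0.        , 478.44562152, 185.12817761],
       [  0.        ,   0.        ,   1.        ]]), 'xyz': array([0.24406499, 0.0365937 , 1.74864898]), 'orientation': array([ 0.12861337, -0.11720065, -1.59018104])}
```

View pics/side.png

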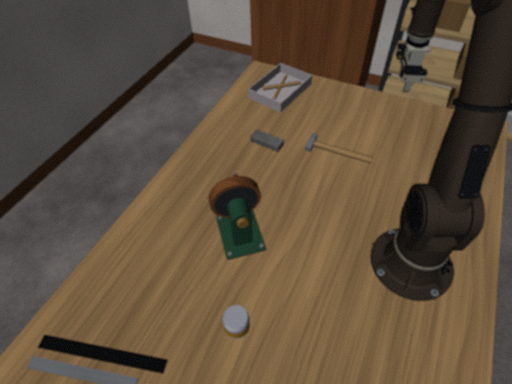

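View pics/top.png

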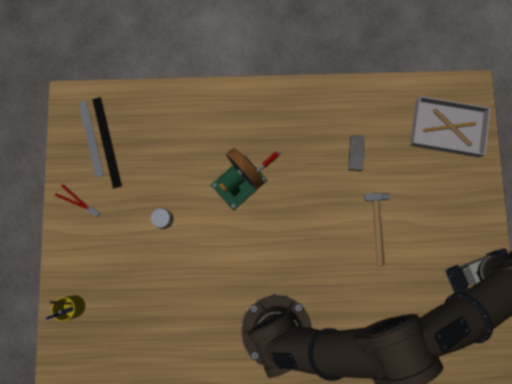

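The side view shows the wheel at (235,195) with the green stand below it, and the handle mostly hidden behind the wheel. In the top view the stand is at (238,185) and the red handle at (271,160), pointing up-right. The tin is at (161,218), the stone at (356,152) and the hammer at (378,225).

```bash
cat > h.py <<'E'
import numpy as np,cv2
from scipy.spatial.transform import Rotation as R
def ray(c,uv):
    d=np.c_[np.atleast_2d(uv),np.ones(len(np.atleast_2d(uv)))]@np.linalg.inv(c["K"]).T
    d=d*[1,-1,-1]
    return np.array(c["xyz"]),d@R.from_rotvec(c["orientation"]).as_matrix().T
def plane(c,uv,z):
    o,d=ray(c,uv); return o+d*((z-o[2])/d[:,2])[:,None]
def proj(c,p):
    q=(np.atleast_2d(p)-c["xyz"])@R.from_rotvec(c["orientation"]).as_matrix()
    q=q*[1,-1,-1]; q=q@c["K"].T; return q[:,:2]/q[:,2:]
E
python3 - <<'E'
from h import *
from cell import arm
for n in("side","top"):
    i=np.load(n+".npy");c=arm.calibration(n)
    h=cv2.cvtColor(i,cv2.COLOR_RGB2HSV)
    g=cv2.inRange(h,(50,80,20),(95,255,255))
    k,l,s,ce=cv2.connectedComponentsWithStats(g); b=1+s[1:,4].argmax()
    y,x=np.where(l==b); hull=cv2.convexHull(np.c_[x,y].astype(np.int32))
    ap=cv2.approxPolyDP(hull,3,True)[:,0]
    print(n,s[b],"\n",np.c_[ap,plane(c,ap.astype(float),.014)[:,:2]].round(3))
    r=cv2.inRange(h,(0,170,60),(6,255,255))|cv2.inRange(h,(172,150,60),(180,255,255))
    k,l,s,ce=cv2.connectedComponentsWithStats(r)
    for j in range(1,k):
        if s[j,4]>8: print("red",s[j],ce[j]); 
a=np.load("side.npy")[160:270,190:290];b=np.load("top.npy")[135:225,195:295]
cv2.imwrite("pics/b.png",np.hstack([cv2.resize(a,(400,440),interpolation=2),cv2.resize(b,(400,440),interpolation=2)])[:,:,::-1])
E
```

```text
side [ 218  198   47   61 1595] 
 [[ 2.28e+02  2.58e+02  5.21e-01  2.29e-01]
 [ 2.18e+02  2.20e+02  6.20e-01  1.15e-01]
 [ 2.28e+02  2.02e+02  6.25e-01  3.20e-02]
 [ 2.42e+02  1.98e+02  5.89e-01 -4.00e-03]
 [ 2.53e+02  2.15e+02  5.21e-01  4.70e-02]
 [ 2.64e+02  2.48e+02  4.33e-01  1.49e-01]]
top [215 166  40  41 856] 
 [[2.54e+02 1.90e+02 5.00e-01 6.80e-02]
 [2.36e+02 2.06e+02 4.42e-01 1.35e-01]
 [2.30e+02 2.05e+02 4.46e-01 1.57e-01]
 [2.15e+02 1.88e+02 5.10e-01 2.11e-01]
 [2.15e+02 1.82e+02 5.33e-01 2.11e-01]
 [2.33e+02 1.66e+02 5.91e-01 1.44e-01]]
red [263 152  15  15  81] [270.2345679  158.60493827]
red [ 56 185  31  23 145] [ 72.15862069 198.39310345]
```

View pics/b.png

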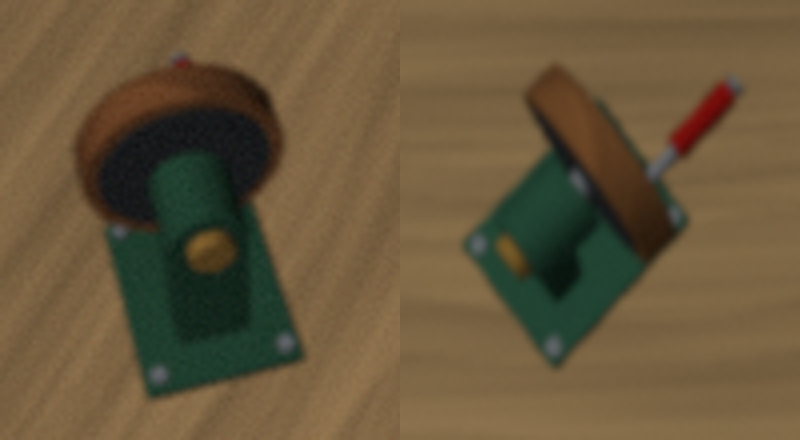

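```bash
cat > fit.py <<'E'
from h import *
from cell import arm
S,T=arm.calibration("side"),arm.calibration("top")
bs=plane(S,[[229.5,253.7],[261.2,245.5],[219.7,217.5]],.017)[:,:2]
bt=plane(T,[[214.5,185.1],[233.2,206],[264,179]],.017)[:,:2]
print(bs,bt)
print("centres",(bs[1]+bs[2])/2,(bt[0]+bt[2])/2)
xs=[bs[0]-bs[2],bt[1]-bt[2]]; ys=[bs[1]-bs[0],bt[1]-bt[0]]
for v in xs+ys: print(np.linalg.norm(v),np.degrees(np.arctan2(v[1],v[0])))
E
cat > fit2.py <<'E'
from fit import *
ang=lambda v:np.arctan2(v[1],v[0])
yaw=np.mean([ang(xs[0]),ang(xs[1]),ang(ys[0])-np.pi/2 if 0 else ang(xs[0])])
i=np.load("top.npy");h=cv2.cvtColor(i,cv2.COLOR_RGB2HSV)
r=cv2.inRange(h,(0,150,50),(8,255,255))|cv2.inRange(h,(172,150,50),(180,255,255))
r[:,:255]=0;r[:,290:]=0;y,x=np.where(r>0)
p=np.c_[x,y].astype(float)
for z in(.1,.15,.2):
    q=plane(T,p,z)[:,:2];m=q.mean(0);u=np.linalg.svd(q-m)[2][0]
    print(z,"red centre",m,"dir",np.degrees(ang(u)),"len",np.ptp((q-m)@u))
E
python3 fit2.py
```

```text
[[0.52307712 0.21484664]
 [0.44465522 0.14631136]
 [0.61863095 0.1049151 ]] [[0.52063803 0.21274914]
 [0.44199117 0.14519789]
 [0.53900979 0.03074976]]
centres [0.53164308 0.12561323] [0.52982391 0.12174945]
0.14565533404749453 130.99756651729777
0.15003661947395078 130.28821662516845
0.10414930617967855 -138.84880748960384
0.10367497080125848 -139.3401023640143
0.1 red centre [0.59644882 0.00760736] dir 130.18180130509535 len 0.06336690999800149
0.15 red centre [0.58576177 0.00848646] dir 130.18180130509535 len 0.06144512705323729
0.2 red centre [0.57507472 0.00936555] dir 130.18180130509535 len 0.059523344108472806
```

```bash
cat >> h.py <<'E'
yaw=np.radians(130.6);O=np.array([.5666,.0818,0])
X=np.array([np.cos(yaw),np.sin(yaw),0]);Y=np.array([-X[1],X[0],0]);Z=np.array([0,0,1.])
def w(x,y,z): return O+x*X+y*Y+z*Z
def hand(th,x=-.075): return w(x,.055*np.sin(th),.15+.055*np.cos(th))
E
python3 - <<'E'
from fit import *
for n,c in(("side",S),("top",T)):
  for d in (35,43,50,145,153,160): print(n,d,*[proj(c,hand(np.radians(d),x)).round(1) for x in(-.112,-.075,-.042)])
  print(n,"rim",proj(c,np.array([w(0,.08*np.sin(t),.15+.08*np.cos(t)) for t in(0,1.57,-1.57)])).round(1))
t=np.degrees(0);import math
# wrist pose for tool down with y along stand y
print(R.from_matrix(np.c_[X,-Y,-Z]).as_rotvec(),R.from_matrix(np.c_[-X,Y,-Z]).as_rotvec())
o=arm.observe();M=R.from_rotvec(o["ee_rot"]).as_matrix();print(M.round(3))
for A in(np.c_[X,-Y,-Z],np.c_[-X,Y,-Z]): print(R.from_matrix(M.T@A).as_rotvec().round(3))
print(o["joints"])
print(arm.calibration("wrist"))
E
```

```text
[[0.52307712 0.21484664]
 [0.44465522 0.14631136]
 [0.61863095 0.1049151 ]] [[0.52063803 0.21274914]
 [0.44199117 0.14519789]
 [0.53900979 0.03074976]]
centres [0.53164308 0.12561323] [0.52982391 0.12174945]
0.14565533404749453 130.99756651729777
0.15003661947395078 130.28821662516845
0.10414930617967855 -138.84880748960384
0.10367497080125848 -139.3401023640143
side 35 [[234.6 156. ]] [[237.3 164. ]] [[239.8 171.4]]
side 43 [[236.5 156.7]] [[239.2 164.6]] [[241.7 172. ]]
side 50 [[238.  157.4]] [[240.7 165.4]] [[243.2 172.8]]
side 145 [[236.3 174.7]] [[238.8 182.6]] [[241.2 189.9]]
side 153 [[234.5 175.9]] [[237.  183.8]] [[239.3 191.1]]
side 160 [[232.8 176.8]] [[235.3 184.7]] [[237.6 192. ]]
side rim [[232.2 175.7]
 [258.7 187.3]
 [208.7 198.4]]
top 35 [[279.8 147. ]] [[271.6 154.2]] [[264.2 160.8]]
top 43 [[281.  148.6]] [[272.7 155.9]] [[265.4 162.4]]
top 50 [[281.8 149.9]] [[273.6 157.2]] [[266.3 163.7]]
top 145 [[279. 153.]] [[271.2 159.9]] [[264.2 166. ]]
top 153 [[277.7 151.9]] [[269.9 158.7]] [[262.9 164.9]]
top 160 [[276.5 150.8]] [[268.7 157.6]] [[261.7 163.8]]
top rim [[248.  159.9]
 [264.5 182. ]
 [233.3 147.8]]
[ 1.31276813  2.85416262 -0.        ] [ 2.85416262 -1.31276813 -0.        ]
[[ 0.946  0.323 -0.001]
 [ 0.323 -0.946  0.001]
 [-0.    -0.001 -1.   ]]
[-1.000e-03 -1.000e-03 -1.951e+00]
[-1.000e-03  1.000e-03  1.191e+00]
[ 1.13940308  0.43516479  0.02494539  1.57398945 -0.01156864  1.13399309
 -0.07508375]
{'K': array([[319.68334032,   0.        , 257.05749751],
       [  0.        , 319.68334032, 192.13679709],
       [  0.        ,   0.        ,   1.        ]]), 'xyz': array([ 0.27354174, -0.56735822,  0.38447141]), 'orientation': array([-0.24326085,  0.17611615, -1.23411981])}
```

The handle is low: wheel angle about 152°, with the handle at y_s ≈ +26 mm and z ≈ 101 mm. I'll go above it, then turn the tool about its z by -1.95 rad.

```bash
python3 -m pendant '{"slide":[[0.105,-0.081,-0.02],[0.105,-0.081,-0.02],[0.105,-0.081,-0.02],[0.105,-0.081,-0.02],[0.105,-0.081,-0.02],[0.105,-0.081,-0.02],[0.105,-0.081,-0.02],[0.105,-0.081,-0.02],[0.105,-0.081,-0.02]],"dr":[[0,0,0],[0,0,0],[0,0,0],[0,0,0],[0,0,0],[0,0,0],[0,0,0],[0,0,0],[0,0,0]],"claw":[1,1,1,1,1,1,1,1,1]}'
python3 -m pendant '{"slide":[[0.105,-0.081,-0.02],[0.105,-0.081,-0.02],[0.105,-0.081,-0.02],[0.105,-0.081,-0.02],[0.105,-0.081,-0.02],[0.105,-0.081,-0.02],[0.105,-0.081,-0.02],[0.105,-0.081,-0.02],[0.105,-0.081,-0.02]],"dr":[[0,0,0],[0,0,0],[0,0,0],[0,0,0],[0,0,0],[0,0,0],[0,0,0],[0,0,0],[0,0,0]],"claw":[1,1,1,1,1,1,1,1,1]}'
python3 -m pendant '{"slide":[[0,0,0],[0,0,0],[0,0,0],[0,0,0],[0,0,0],[0,0,0],[0,0,0],[0,0,0],[0,0,0],[0,0,0]],"dr":[[0,0,-0.9],[0,0,-0.9],[0,0,-0.9],[0,0,-0.9],[0,0,-0.9],[0,0,-0.9],[0,0,-0.9],[0,0,-0.9],[0,0,-0.9],[0,0,-0.9]],"claw":[1,1,1,1,1,1,1,1,1,1]}'
python3 -m pendant '{"slide":[[0,0,0],[0,0,0],[0,0,0],[0,0,0],[0,0,0],[0,0,0],[0,0,0],[0,0,0],[0,0,0],[0,0,0]],"dr":[[0,0,-0.9],[0,0,-0.9],[0,0,-0.9],[0,0,-0.9],[0,0,-0.9],[0,0,-0.9],[0,0,-0.9],[0,0,-0.9],[0,0,0],[0,0,0]],"claw":[1,1,1,1,1,1,1,1,1,1]}'
cat > st.py <<'E'
from h import *
from cell import arm
import sys
o=arm.observe();M=R.from_rotvec(o["ee_rot"]).as_matrix();A=np.c_[X,-Y,-Z]
p=o["position"]-O;s=np.array([p@X,p@Y,p@Z])
print("t",o["clock"],"stand",s.round(4),"rot err",R.from_matrix(M.T@A).as_rotvec().round(4),"width",round(o["width"],3),"gf",o["gripper_force"],"F stand",np.array([o["force"]@X,o["force"]@Y,o["force"]@Z]).round(2),"j",o["joints"].round(2))
print("th",np.degrees(np.arctan2(s[1],s[2]-.15)),"r",np.hypot(s[1],s[2]-.15))
if len(sys.argv)>1:
    g=np.array([-.075,.0258,float(sys.argv[1])]);d=w(*g)-o["position"];print("units",(M.T@d/.3).round(3))
E
python3 st.py .2
python3 - <<'E'
from h import *
from cell import arm
c=arm.calibration("wrist");i=arm.get_image("wrist");cv2.imwrite("pics/w.png",i[:,:,::-1])
np.save("w.npy",i);np.save("wc.npy",c,allow_pickle=True)
print([proj(c,hand(np.radians(152),x)).round(1) for x in(-.108,-.075,-.042)])
E
```

```text
clock: 1.0
position: [0.3999, -0.2915, 0.2996]
ee_rot: [-3.099, -0.514, 0.001]
force: [1.0, -0.7, -0.4]
width: 1.0
gripper_force: 0.0
clock: 1.9
position: [0.5977, 0.0068, 0.3534]
ee_rot: [3.099, 0.514, -0.001]
force: [0.8, -0.4, 0.4]
width: 1.001
gripper_force: 0.0
clock: 2.9
position: [0.597, 0.0054, 0.3531]
ee_rot: [-2.389, -2.039, 0.001]
force: [-0.1, 0.1, -0.4]
width: 0.999
gripper_force: 0.0
clock: 3.9
position: [0.5971, 0.0053, 0.3532]
ee_rot: [-1.327, -2.847, 0.0]
force: [-0.4, 0.8, -0.1]
width: 0.997
gripper_force: 0.0
t 3.9 stand [-0.0779  0.0266  0.3532] rot err [-0.0005 -0.0005 -0.01  ] width 0.997 gf 0.0 F stand [ 0.88 -0.23 -0.12] j [ 0.38  0.41 -0.71  1.43  0.27  1.4   0.36]
th 7.456815887045795 r 0.20492389637579456
units [0.009 0.003 0.511]
[array([[257.6, 185.4]]), array([[257.3, 159.7]]), array([[257. , 132.7]])]
```

View pics/w.png

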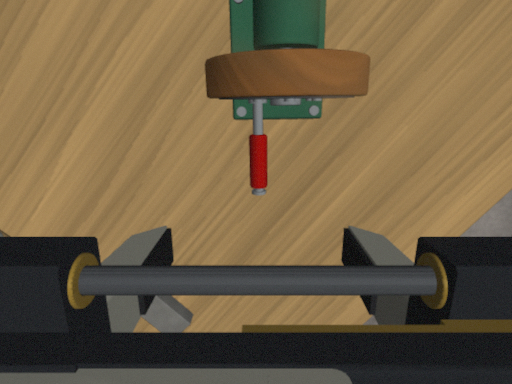

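The wrist view shows the sleeve from (258,135) to (258,188), within 3 px of prediction; wheel rim is at columns 205–369.

```bash
python3 - <<'E'
from h import *
c=np.load("wc.npy",allow_pickle=True).item()
i=np.load("w.npy");h=cv2.cvtColor(i,cv2.COLOR_RGB2HSV)
r=cv2.inRange(h,(0,170,50),(6,255,255))|cv2.inRange(h,(174,170,50),(180,255,255))
k,l,s,ce=cv2.connectedComponentsWithStats(r);b=1+s[1:,4].argmax();print("red",s[b],ce[b])
# front rim at front face x=0, z=.15,y=+-80 ; back x=.035
print("rim pred",proj(c,[w(0,.08,.15),w(0,-.08,.15),w(.035,.08,.15),w(.035,-.08,.15),w(0,0,.23)]).round(1))
print("bolts front pred",proj(c,[w(-.018,-.052,.017),w(-.018,.052,.017)]).round(1))
for z in(.095,.1,.105):
    p=plane(c,ce[b],z)[0]-O;print(z,p@X,p@Y)
E
python3 -m pendant '{"slide":[[0.01,0,0.1],[0,0,0.1],[0,0,0.1],[0,0,0.1],[0,0,0.1],[0,0,0],[0,0,0]],"dr":[[0,0,-0.08],[0,0,0],[0,0,0],[0,0,0],[0,0,0],[0,0,0],[0,0,0]],"claw":[1,1,1,1,1,1,1]}'; python3 st.py .101
```

```text
red [250 135  17  53 883] [258.08833522 160.60928652]
rim pred [[203.8  96.6]
 [359.7  94.8]
 [201.8  59.9]
 [362.4  58.1]
 [289.2  94.5]]
bolts front pred [[310.8 109.4]
 [238.7 110.2]]
0.095 -0.07739409458963631 0.0248343538131483
0.1 -0.07646787540535886 0.024840638589445366
0.105 -0.07554165622108151 0.024846923365742377
clock: 4.65
position: [0.5953, 0.0079, 0.204]
ee_rot: [-1.31, -2.855, 0.0]
force: [-0.5, -0.4, 0.4]
width: 1.0
gripper_force: 0.0
t 4.65 stand [-0.0748  0.0263  0.204 ] rot err [-0.0003 -0.0004  0.0019] width 1.0 gf 0.0 F stand [0.05 0.67 0.45] j [ 0.36  0.52 -0.68  1.66  0.36  1.09  0.29]
th 25.925081419397124 r 0.06005004521768022
units [-0.001  0.002  0.343]
```

Run:
```python
from h import *
c=np.load("wc.npy",allow_pickle=True).item()
i=np.load("w.npy");h=cv2.cvtColor(i,cv2.COLOR_RGB2HSV)
for r in(70,80,85,90,94): print(r,[(x,*h[r,x]) for x in list(range(202,212,2))+list(range(362,374,2))])
for r in(108,111,114): print(r,[(x,*h[r,x]) for x in list(range(228,238,2))+list(range(316,328,2))])
print(proj(c,[w(-.03,-.065,.014),w(-.03,.065,.014),w(-.01,.065,.014),w(-.01,-.065,.014)]).round(1))
```

```text
70 [(202, np.uint8(18), np.uint8(118), np.uint8(149)), (204, np.uint8(18), np.uint8(117), np.uint8(129)), (206, np.uint8(17), np.uint8(156), np.uint8(59)), (208, np.uint8(13), np.uint8(139), np.uint8(64)), (210, np.uint8(13), np.uint8(122), np.uint8(65)), (362, np.uint8(14), np.uint8(144), np.uint8(124)), (364, np.uint8(15), np.uint8(141), np.uint8(119)), (366, np.uint8(14), np.uint8(142), np.uint8(120)), (368, np.uint8(16), np.uint8(145), np.uint8(114)), (370, np.uint8(17), np.uint8(119), np.uint8(137)), (372, np.uint8(17), np.uint8(125), np.uint8(141))]
80 [(202, np.uint8(17), np.uint8(118), np.uint8(160)), (204, np.uint8(18), np.uint8(121), np.uint8(152)), (206, np.uint8(19), np.uint8(188), np.uint8(68)), (208, np.uint8(14), np.uint8(151), np.uint8(64)), (210, np.uint8(13), np.uint8(141), np.uint8(65)), (362, np.uint8(16), np.uint8(150), np.uint8(119)), (364, np.uint8(15), np.uint8(145), np.uint8(120)), (366, np.uint8(16), np.uint8(152), np.uint8(116)), (368, np.uint8(16), np.uint8(132), np.uint8(126)), (370, np.uint8(17), np.uint8(118), np.uint8(153)), (372, np.uint8(18), np.uint
[... 2753 characters left out ...]
.uint8(118), np.uint8(147)), (326, np.uint8(18), np.uint8(116), np.uint8(143))]
114 [(228, np.uint8(18), np.uint8(123), np.uint8(153)), (230, np.uint8(18), np.uint8(118), np.uint8(153)), (232, np.uint8(19), np.uint8(114), np.uint8(130)), (234, np.uint8(75), np.uint8(115), np.uint8(73)), (236, np.uint8(75), np.uint8(89), np.uint8(92)), (316, np.uint8(76), np.uint8(29), np.uint8(113)), (318, np.uint8(73), np.uint8(109), np.uint8(89)), (320, np.uint8(69), np.uint8(103), np.uint8(89)), (322, np.uint8(19), np.uint8(113), np.uint8(135)), (324, np.uint8(18), np.uint8(118), np.uint8(143)), (326, np.uint8(18), np.uint8(116), np.uint8(143))]
[[319.1 117.8]
 [230.1 118.7]
 [229.6 104.6]
 [319.7 103.5]]
```

```bash
sed -i 's/^def w(/O=O-.002*X-.0047*Y\ndef w(/' h.py; sed -i 's/\.0258/.0295/' st.py; python3 st.py .1036
python3 -m pendant '{"slide":[[-0.007,0.005,0.08],[0,0,0.08],[0,0,0.07],[0,0,0.06],[0,0,0.045],[0,0,0],[0,0,0]],"dr":[[0,0,0],[0,0,0],[0,0,0],[0,0,0],[0,0,0],[0,0,0],[0,0,0]],"claw":[1,1,1,1,1,1,1]}'; python3 st.py .1036
python3 - <<'E'
from cell import arm
import cv2
cv2.imwrite("pics/w2.png",arm.get_image("wrist")[:,:,::-1])
E
```

```text
t 4.65 stand [-0.0728  0.031   0.204 ] rot err [-0.0003 -0.0004  0.0019] width 1.0 gf 0.0 F stand [0.05 0.67 0.45] j [ 0.36  0.52 -0.68  1.66  0.36  1.09  0.29]
th 29.818779625586686 r 0.06224854920253318
units [-0.007  0.005  0.335]
clock: 5.35
position: [0.5986, 0.0074, 0.1043]
ee_rot: [1.308, 2.855, 0.001]
force: [0.2, -0.6, 0.4]
width: 1.003
gripper_force: 0.0
t 5.35 stand [-0.0753  0.0288  0.1043] rot err [0.0012 0.0009 0.0027] width 1.003 gf 0.0 F stand [-0.55  0.21  0.4 ] j [ 0.32  0.63 -0.63  1.75  0.45  0.91  0.21]
th 147.78496199718012 r 0.054070146375208426
units [ 0.001 -0.002  0.002]
```

View pics/w2.png

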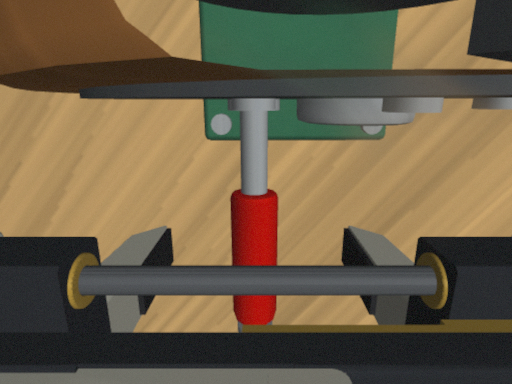

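The sleeve is centred between the pads (sleeve column 254, finger centre 258), so I'll grip it now.

```bash
python3 -m pendant '{"slide":[[0,0,0],[0,0,0],[0,0,0],[0,0,0],[0,0,0],[0,0,0],[0,0,0],[0,0,0],[0,0,0],[0,0,0]],"dr":[[0,0,0],[0,0,0],[0,0,0],[0,0,0],[0,0,0],[0,0,0],[0,0,0],[0,0,0],[0,0,0],[0,0,0]],"claw":[0.1,0.1,0.1,0.1,0.1,0.1,0.1,0.1,0.1,0.1]}' 25; python3 st.py
```

```text
clock: 6.4
position: [0.5976, 0.007, 0.1029]
ee_rot: [-1.308, -2.856, 0.001]
force: [-0.4, -0.3, 0.7]
width: 0.23
gripper_force: 25.0
t 6.4 stand [-0.075   0.0298  0.1029] rot err [-0.0005 -0.0001  0.0029] width 0.23 gf 24.999501407146454 F stand [0.01 0.51 0.72] j [ 0.32  0.63 -0.63  1.76  0.45  0.91  0.21]
th 147.64606902988515 r 0.055747361949506954
```

Run:
```python
import numpy as np
a=147.6;cy=cz=0
for k in range(24):
    t=np.radians(a+15*(k+1));t0=np.radians(a)
    Y_=-.055*(np.sin(t)-np.sin(t0))/.3;Z_=-.055*(np.cos(t)-np.cos(t0))/.3
    ry=round((Y_-cy)/5,4);rz=round((Z_-cz)/5,4);cy+=5*ry;cz+=5*rz
    print(a+15*(k+1),ry,rz)
```

```text
162.6 0.0087 0.004
177.6 0.0094 0.0017
192.6 0.0095 -0.0009
207.6 0.009 -0.0033
222.6 0.0079 -0.0055
237.6 0.0061 -0.0073
252.6 0.004 -0.0087
267.6 0.0017 -0.0094
282.6 -0.0009 -0.0096
297.6 -0.0033 -0.0089
312.6 -0.0055 -0.0079
327.6 -0.0073 -0.0061
342.6 -0.0087 -0.004
357.6 -0.0094 -0.0017
372.6 -0.0096 0.0009
387.6 -0.0089 0.0032
402.6 -0.0079 0.0056
417.6 -0.0061 0.0073
432.6 -0.004 0.0087
447.6 -0.0017 0.0094
462.6 0.0009 0.0095
477.6 0.0033 0.009
492.6 0.0055 0.0079
507.6 0.0073 0.0061
```

```bash
(
python3 -m pendant '{"slide":[[0,0.0087,0.004],[0,0.0087,0.004],[0,0.0087,0.004],[0,0.0087,0.004],[0,0.0087,0.004]],"dr":[[0,0,0],[0,0,0],[0,0,0],[0,0,0],[0,0,0]],"claw":[0.1,0.1,0.1,0.1,0.1]}'
python3 -m pendant '{"slide":[[0,0.0094,0.0017],[0,0.0094,0.0017],[0,0.0094,0.0017],[0,0.0094,0.0017],[0,0.0094,0.0017]],"dr":[[0,0,0],[0,0,0],[0,0,0],[0,0,0],[0,0,0]],"claw":[0.1,0.1,0.1,0.1,0.1]}'
python3 -m pendant '{"slide":[[0,0.0095,-0.0009],[0,0.0095,-0.0009],[0,0.0095,-0.0009],[0,0.0095,-0.0009],[0,0.0095,-0.0009]],"dr":[[0,0,0],[0,0,0],[0,0,0],[0,0,0],[0,0,0]],"claw":[0.1,0.1,0.1,0.1,0.1]}'
) | tee -a log.txt; python3 st.py
```

```text
clock: 6.9
position: [0.608, 0.016, 0.097]
ee_rot: [1.308, 2.856, 0.0]
force: [-2.0, -0.4, 3.1]
width: 0.229
gripper_force: 25.0
clock: 7.4
position: [0.619, 0.0255, 0.0949]
ee_rot: [1.308, 2.856, 0.001]
force: [-3.4, -0.4, 7.3]
width: 0.231
gripper_force: 25.0
clock: 7.9
position: [0.6295, 0.0346, 0.0966]
ee_rot: [1.308, 2.856, 0.0]
force: [-6.3, -1.4, 13.2]
width: 0.23
gripper_force: 25.0
t 7.9 stand [-0.0748 -0.0123  0.0966] rot err [0.0004 0.0004 0.0031] width 0.23 gf 25.001240372657776 F stand [ 3.01  5.68 13.23] j [ 0.26  0.68 -0.61  1.68  0.46  0.94  0.18]
th -167.02224055269713 r 0.05484867648251982
```

```bash
python3 -m pendant '{"slide":[[0,0,-0.0017],[0,0,0],[0,0,0]],"dr":[[0,0,0],[0,0,0],[0,0,0]],"claw":[0.1,0.1,0.1]}'; python3 st.py
python3 -m pendant '{"slide":[[0,0,-0.0017],[0,0,0],[0,0,0]],"dr":[[0,0,0],[0,0,0],[0,0,0]],"claw":[0.1,0.1,0.1]}'; python3 st.py
python3 - <<'E'
from h import *
from cell import arm
c=arm.calibration("wrist");i=arm.get_image("wrist");cv2.imwrite("pics/w3.png",i[:,:,::-1])
np.save("w3.npy",i)
print(proj(c,[w(0,0,.15),w(-.012,0,.15),w(-.05,-.012,.0965)]).round(1))
E
```

```text
clock: 8.2
position: [0.6299, 0.035, 0.0969]
ee_rot: [1.308, 2.855, 0.003]
force: [-0.8, 1.7, 5.8]
width: 0.232
gripper_force: 25.0
t 8.2 stand [-0.0748 -0.0129  0.0969] rot err [0.0019 0.0003 0.0033] width 0.232 gf 25.00017285346985 F stand [ 1.8  -0.55  5.79] j [ 0.26  0.68 -0.61  1.68  0.46  0.94  0.18]
th -166.35831357234565 r 0.05468085535475604
clock: 8.5
position: [0.6295, 0.0346, 0.0968]
ee_rot: [1.308, 2.856, 0.001]
force: [1.6, 3.3, 0.3]
width: 0.231
gripper_force: 25.0
t 8.5 stand [-0.0748 -0.0123  0.0968] rot err [ 0.0008 -0.0001  0.0031] width 0.231 gf 24.99941736459732 F stand [ 1.45 -3.32  0.3 ] j [ 0.26  0.68 -0.61  1.68  0.46  0.94  0.18]
th -166.98814766584337 r 0.05462048853959738
[[208.8  97.5]
 [210.6 143.9]
 [255.6 210.8]]
```

View pics/w3.png

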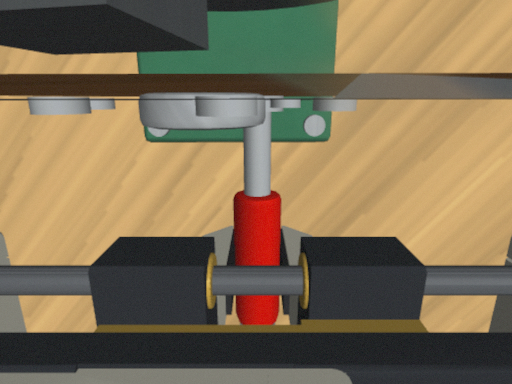

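```bash
sed -i 's/\.0047\*Y/.0032*Y/' h.py; python3 st.py|tail -1
python3 - <<'E'
import numpy as np
a=194.5;cy=cz=0
for k in range(24):
    t=np.radians(a+15*(k+1));t0=np.radians(a)
    Y_=-.055*(np.sin(t)-np.sin(t0))/.3;Z_=-.055*(np.cos(t)-np.cos(t0))/.3
    ry=round((Y_-cy)/5,4);rz=round((Z_-cz)/5,4);cy+=5*ry;cz+=5*rz
    print(a+15*(k+1),ry,rz)
E
```

```text
th -165.6144706405324 r 0.05497835676163647
209.5 0.0089 -0.0036
224.5 0.0076 -0.0057
239.5 0.0059 -0.0076
254.5 0.0038 -0.0088
269.5 0.0013 -0.0095
284.5 -0.0012 -0.0095
299.5 -0.0036 -0.0089
314.5 -0.0057 -0.0076
329.5 -0.0076 -0.0059
344.5 -0.0088 -0.0037
359.5 -0.0095 -0.0014
374.5 -0.0095 0.0012
389.5 -0.0088 0.0036
404.5 -0.0077 0.0057
419.5 -0.0059 0.0076
434.5 -0.0037 0.0088
449.5 -0.0013 0.0095
464.5 0.0011 0.0095
479.5 0.0036 0.0089
494.5 0.0058 0.0076
509.5 0.0075 0.0059
524.5 0.0088 0.0037
539.5 0.0095 0.0014
554.5 0.0095 -0.0012
```

```bash
rm -f log.txt; (
python3 -m pendant '{"slide":[[0,0.0089,-0.0036],[0,0.0089,-0.0036],[0,0.0089,-0.0036]],"dr":[[0,0,0],[0,0,0],[0,0,0]],"claw":[0.1,0.1,0.1]}'
python3 -m pendant '{"slide":[[0,0.0089,-0.0036],[0,0.0089,-0.0036]],"dr":[[0,0,0],[0,0,0]],"claw":[0.1,0.1]}'
python3 -m pendant '{"slide":[[0,0.0076,-0.0057],[0,0.0076,-0.0057],[0,0.0076,-0.0057]],"dr":[[0,0,0],[0,0,0],[0,0,0]],"claw":[0.1,0.1,0.1]}'
python3 -m pendant '{"slide":[[0,0.0076,-0.0057],[0,0.0076,-0.0057]],"dr":[[0,0,0],[0,0,0]],"claw":[0.1,0.1]}'
python3 -m pendant '{"slide":[[0,0.0059,-0.0076],[0,0.0059,-0.0076],[0,0.0059,-0.0076]],"dr":[[0,0,0],[0,0,0],[0,0,0]],"claw":[0.1,0.1,0.1]}'
python3 -m pendant '{"slide":[[0,0.0059,-0.0076],[0,0.0059,-0.0076]],"dr":[[0,0,0],[0,0,0]],"claw":[0.1,0.1]}'
python3 -m pendant '{"slide":[[0,0.0038,-0.0088],[0,0.0038,-0.0088],[0,0.0038,-0.0088]],"dr":[[0,0,0],[0,0,0],[0,0,0]],"claw":[0.1,0.1,0.1]}'
python3 -m pendant '{"slide":[[0,0.0038,-0.0088],[0,0.0038,-0.0088]],"dr":[[0,0,0],[0,0,0]],"claw":[0.1,0.1]}'
python3 -m pendant '{"slide":[[0,0.0013,-0.0095],[0,0.0013,-0.0095],[0,0.0013,-0.0095]],"dr":[[0,0,0],[0,0,0],[0,0,0]],"claw":[0.1,0.1,0.1]}'
python3 -m pendant '{"slide":[[0,0.0013,-0.0095],[0,0.0013,-0.0095]],"dr":[[0,0,0],[0,0,0]],"claw":[0.1,0.1]}'
) >> log.txt
cat > an.py <<'E'
from h import *
import re,sys
L=[list(map(float,re.findall(r"-?[\d.]+",l))) for l in open(sys.argv[1] if len(sys.argv)>1 else "log.txt") if l.startswith(("pos","force"))]
D=[]
for p,f in zip(L[::2],L[1::2]):
    q=np.array(p)-O;y,z=q@Y,q[2]-.15;t=np.arctan2(y,z);f=np.array(f)
    fy,fz=f@Y,f[2]
    D.append([np.degrees(t)%360,np.hypot(y,z)*1e3,fy*np.sin(t)+fz*np.cos(t),-(fy*np.cos(t)-fz*np.sin(t)),f@X])
D=np.array(D)
print("theta r Frad Ftan_resist Fx\n",D.round(2))
E
python3 an.py
```

```text
theta r Frad Ftan_resist Fx
 [[ 2.0219e+02  5.4860e+01  8.5300e+00  1.5800e+00  2.1000e-01]
 [ 2.0955e+02  5.4950e+01  5.2900e+00  1.6200e+00  9.4000e-01]
 [ 2.1952e+02  5.4840e+01  1.0280e+01  1.6900e+00  1.2000e-01]
 [ 2.2540e+02  5.4980e+01  5.0400e+00  1.3500e+00  7.7000e-01]
 [ 2.3486e+02  5.4900e+01  8.4000e+00  2.0000e-01 -2.6000e-01]
 [ 2.4067e+02  5.4910e+01  4.6800e+00  1.2000e-01  2.4000e-01]
 [ 2.4989e+02  5.4980e+01  5.3700e+00  9.1000e-01  1.2100e+00]
 [ 2.5547e+02  5.5020e+01  4.3900e+00 -0.0000e+00  1.8900e+00]
 [ 2.6457e+02  5.4930e+01  5.1800e+00  1.3200e+00  9.5000e-01]
 [ 2.7031e+02  5.5030e+01  3.1200e+00  1.2200e+00  1.8000e+00]]
```

```bash
(
python3 -m pendant '{"slide":[[0,-0.0012,-0.0095],[0,-0.0012,-0.0095],[0,-0.0012,-0.0095]],"dr":[[0,0,0],[0,0,0],[0,0,0]],"claw":[0.1,0.1,0.1]}'
python3 -m pendant '{"slide":[[0,-0.0012,-0.0095],[0,-0.0012,-0.0095]],"dr":[[0,0,0],[0,0,0]],"claw":[0.1,0.1]}'
python3 -m pendant '{"slide":[[0,-0.0036,-0.0089],[0,-0.0036,-0.0089],[0,-0.0036,-0.0089]],"dr":[[0,0,0],[0,0,0],[0,0,0]],"claw":[0.1,0.1,0.1]}'
python3 -m pendant '{"slide":[[0,-0.0036,-0.0089],[0,-0.0036,-0.0089]],"dr":[[0,0,0],[0,0,0]],"claw":[0.1,0.1]}'
python3 -m pendant '{"slide":[[0,-0.0057,-0.0076],[0,-0.0057,-0.0076],[0,-0.0057,-0.0076]],"dr":[[0,0,0],[0,0,0],[0,0,0]],"claw":[0.1,0.1,0.1]}'
python3 -m pendant '{"slide":[[0,-0.0057,-0.0076],[0,-0.0057,-0.0076]],"dr":[[0,0,0],[0,0,0]],"claw":[0.1,0.1]}'
python3 -m pendant '{"slide":[[0,-0.0076,-0.0059],[0,-0.0076,-0.0059],[0,-0.0076,-0.0059]],"dr":[[0,0,0],[0,0,0],[0,0,0]],"claw":[0.1,0.1,0.1]}'
python3 -m pendant '{"slide":[[0,-0.0076,-0.0059],[0,-0.0076,-0.0059]],"dr":[[0,0,0],[0,0,0]],"claw":[0.1,0.1]}'
python3 -m pendant '{"slide":[[0,-0.0088,-0.0037],[0,-0.0088,-0.0037],[0,-0.0088,-0.0037]],"dr":[[0,0,0],[0,0,0],[0,0,0]],"claw":[0.1,0.1,0.1]}'
python3 -m pendant '{"slide":[[0,-0.0088,-0.0037],[0,-0.0088,-0.0037]],"dr":[[0,0,0],[0,0,0]],"claw":[0.1,0.1]}'
python3 -m pendant '{"slide":[[0,-0.0095,-0.0014],[0,-0.0095,-0.0014],[0,-0.0095,-0.0014]],"dr":[[0,0,0],[0,0,0],[0,0,0]],"claw":[0.1,0.1,0.1]}'
python3 -m pendant '{"slide":[[0,-0.0095,-0.0014],[0,-0.0095,-0.0014]],"dr":[[0,0,0],[0,0,0]],"claw":[0.1,0.1]}'
) >> log.txt
python3 an.py | tail -12; python3 st.py
```

```text
[ 2.7943e+02  5.4920e+01  5.1300e+00  5.5000e-01  1.2500e+00]
 [ 2.8527e+02  5.5060e+01  4.9000e+00  5.1000e-01  2.2900e+00]
 [ 2.9439e+02  5.4970e+01  4.5800e+00  3.2000e-01  2.1000e+00]
 [ 3.0037e+02  5.4990e+01  4.0700e+00  5.3000e-01  1.6400e+00]
 [ 3.0915e+02  5.4970e+01  5.4300e+00  8.1000e-01  2.2800e+00]
 [ 3.1522e+02  5.5080e+01  3.7400e+00  7.9000e-01  2.6600e+00]
 [ 3.2417e+02  5.5010e+01  5.4800e+00  5.8000e-01  1.9800e+00]
 [ 3.3038e+02  5.4980e+01  4.0800e+00  2.3100e+00  3.0000e+00]
 [ 3.3910e+02  5.4910e+01  5.6000e+00  1.7700e+00  3.1900e+00]
 [ 3.4542e+02  5.4970e+01  3.9100e+00  1.9200e+00  1.7800e+00]
 [ 3.5428e+02  5.4970e+01  5.4300e+00  2.0400e+00  3.4600e+00]
 [ 7.9000e-01  5.5010e+01  2.4600e+00  2.6300e+00  2.2600e+00]]
t 14.05 stand [-0.0749  0.0007  0.205 ] rot err [-0.0009 -0.0002  0.0028] width 0.232 gf 24.99969631433487 F stand [ 2.28 -2.56  2.46] j [ 0.31  0.55 -0.67  1.6   0.37  1.12  0.27]
th 0.7553359407780091 r 0.05498785423641147
```

Clean signal; I'll continue with the other half.

```bash
(
python3 -m pendant '{"slide":[[0,-0.0095,0.0012],[0,-0.0095,0.0012],[0,-0.0095,0.0012]],"dr":[[0,0,0],[0,0,0],[0,0,0]],"claw":[0.1,0.1,0.1]}'
python3 -m pendant '{"slide":[[0,-0.0095,0.0012],[0,-0.0095,0.0012]],"dr":[[0,0,0],[0,0,0]],"claw":[0.1,0.1]}'
python3 -m pendant '{"slide":[[0,-0.0088,0.0036],[0,-0.0088,0.0036],[0,-0.0088,0.0036]],"dr":[[0,0,0],[0,0,0],[0,0,0]],"claw":[0.1,0.1,0.1]}'
python3 -m pendant '{"slide":[[0,-0.0088,0.0036],[0,-0.0088,0.0036]],"dr":[[0,0,0],[0,0,0]],"claw":[0.1,0.1]}'
python3 -m pendant '{"slide":[[0,-0.0077,0.0057],[0,-0.0077,0.0057],[0,-0.0077,0.0057]],"dr":[[0,0,0],[0,0,0],[0,0,0]],"claw":[0.1,0.1,0.1]}'
python3 -m pendant '{"slide":[[0,-0.0077,0.0057],[0,-0.0077,0.0057]],"dr":[[0,0,0],[0,0,0]],"claw":[0.1,0.1]}'
python3 -m pendant '{"slide":[[0,-0.0059,0.0076],[0,-0.0059,0.0076],[0,-0.0059,0.0076]],"dr":[[0,0,0],[0,0,0],[0,0,0]],"claw":[0.1,0.1,0.1]}'
python3 -m pendant '{"slide":[[0,-0.0059,0.0076],[0,-0.0059,0.0076]],"dr":[[0,0,0],[0,0,0]],"claw":[0.1,0.1]}'
python3 -m pendant '{"slide":[[0,-0.0037,0.0088],[0,-0.0037,0.0088],[0,-0.0037,0.0088]],"dr":[[0,0,0],[0,0,0],[0,0,0]],"claw":[0.1,0.1,0.1]}'
python3 -m pendant '{"slide":[[0,-0.0037,0.0088],[0,-0.0037,0.0088]],"dr":[[0,0,0],[0,0,0]],"claw":[0.1,0.1]}'
python3 -m pendant '{"slide":[[0,-0.0013,0.0095],[0,-0.0013,0.0095],[0,-0.0013,0.0095]],"dr":[[0,0,0],[0,0,0],[0,0,0]],"claw":[0.1,0.1,0.1]}'
python3 -m pendant '{"slide":[[0,-0.0013,0.0095],[0,-0.0013,0.0095]],"dr":[[0,0,0],[0,0,0]],"claw":[0.1,0.1]}'
python3 -m pendant '{"slide":[[0,0.0011,0.0095],[0,0.0011,0.0095],[0,0.0011,0.0095]],"dr":[[0,0,0],[0,0,0],[0,0,0]],"claw":[0.1,0.1,0.1]}'
python3 -m pendant '{"slide":[[0,0.0011,0.0095],[0,0.0011,0.0095]],"dr":[[0,0,0],[0,0,0]],"claw":[0.1,0.1]}'
python3 -m pendant '{"slide":[[0,0.0036,0.0089],[0,0.0036,0.0089],[0,0.0036,0.0089]],"dr":[[0,0,0],[0,0,0],[0,0,0]],"claw":[0.1,0.1,0.1]}'
python3 -m pendant '{"slide":[[0,0.0036,0.0089],[0,0.0036,0.0089]],"dr":[[0,0,0],[0,0,0]],"claw":[0.1,0.1]}'
) >> log.txt
cat >> an.py <<'E'
t=np.radians(D[:,0]);G=np.c_[np.ones(len(t)),np.sin(t),np.cos(t)]
for w_,H in(("plain",G),("with radial",np.c_[G,D[:,2]])):
    b,*_=np.linalg.lstsq(H,D[:,3],rcond=None);res=D[:,3]-H@b;s=res.std()
    # resist = m + A sin(theta - th0), lump down at theta=th0
    print(w_,b.round(2),"A",np.hypot(b[1],b[2]).round(2),"down at",np.degrees(np.arctan2(-b[2],b[1]))%360,"sd",s,"err deg",np.degrees(s*np.sqrt(2/len(t))/np.hypot(b[1],b[2])))
E
python3 an.py | tail -18; python3 st.py
```

```text
[ 9.4100e+00  5.4940e+01  5.6000e+00  2.2900e+00  3.7200e+00]
 [ 1.5840e+01  5.4990e+01 -1.3900e+00  2.3300e+00  2.7600e+00]
 [ 2.4340e+01  5.4990e+01  3.4000e+00  2.4200e+00  3.3900e+00]
 [ 3.0200e+01  5.5070e+01 -3.8100e+00  2.7800e+00  1.9600e+00]
 [ 3.9180e+01  5.4960e+01  9.0000e-02  4.0100e+00  2.7900e+00]
 [ 4.4620e+01  5.5080e+01 -5.7300e+00  3.6700e+00  1.2900e+00]
 [ 5.3860e+01  5.4930e+01 -1.2500e+00  3.1400e+00  1.5000e+00]
 [ 5.9520e+01  5.5010e+01 -5.9700e+00  4.5500e+00  1.7800e+00]
 [ 6.8770e+01  5.4970e+01 -2.2500e+00  3.2300e+00  1.8100e+00]
 [ 7.4400e+01  5.5030e+01 -5.0600e+00  4.0100e+00  1.8800e+00]
 [ 8.3640e+01  5.5050e+01 -3.2500e+00  3.7800e+00  1.4900e+00]
 [ 8.9580e+01  5.5070e+01 -5.1400e+00  3.1400e+00  2.0300e+00]
 [ 9.8570e+01  5.5040e+01 -3.6200e+00  3.3000e+00  1.3000e+00]
 [ 1.0442e+02  5.5020e+01 -5.9300e+00  3.2300e+00  2.2200e+00]
 [ 1.1337e+02  5.4960e+01 -5.1800e+00  3.8600e+00  1.4500e+00]
 [ 1.1937e+02  5.5050e+01 -7.7200e+00  3.2300e+00  1.3900e+00]]
plain [2.14 1.57 0.07] A 1.57 down at 357.527219979044 sd 0.45956368556417954 err deg 3.8460331225412694
with radial [ 2.15  1.56  0.07 -0.  ] A 1.56 down at 357.49177381236626 sd 0.4595388487402809 err deg 3.8718624202555754
t 18.05 stand [-0.0751  0.048   0.123 ] rot err [0.0005 0.0003 0.003 ] width 0.231 gf 25.00038206577301 F stand [ 1.41 -5.1   6.65] j [ 0.36  0.58 -0.64  1.78  0.42  0.92  0.25]
th 119.39002719432229 r 0.05506598606193333
```

Lump-down angle is about 357° (handle nearly straight up), with an amplitude of 1.57 N as expected. I'll go back along the same path, recording as a cross-check.

```bash
(
python3 -m pendant '{"slide":[[0,-0.0036,-0.0089],[0,-0.0036,-0.0089],[0,-0.0036,-0.0089]],"dr":[[0,0,0],[0,0,0],[0,0,0]],"claw":[0.1,0.1,0.1]}'
python3 -m pendant '{"slide":[[0,-0.0036,-0.0089],[0,-0.0036,-0.0089]],"dr":[[0,0,0],[0,0,0]],"claw":[0.1,0.1]}'
python3 -m pendant '{"slide":[[0,-0.0011,-0.0095],[0,-0.0011,-0.0095],[0,-0.0011,-0.0095]],"dr":[[0,0,0],[0,0,0],[0,0,0]],"claw":[0.1,0.1,0.1]}'
python3 -m pendant '{"slide":[[0,-0.0011,-0.0095],[0,-0.0011,-0.0095]],"dr":[[0,0,0],[0,0,0]],"claw":[0.1,0.1]}'
python3 -m pendant '{"slide":[[0,0.0013,-0.0095],[0,0.0013,-0.0095],[0,0.0013,-0.0095]],"dr":[[0,0,0],[0,0,0],[0,0,0]],"claw":[0.1,0.1,0.1]}'
python3 -m pendant '{"slide":[[0,0.0013,-0.0095],[0,0.0013,-0.0095]],"dr":[[0,0,0],[0,0,0]],"claw":[0.1,0.1]}'
python3 -m pendant '{"slide":[[0,0.0037,-0.0088],[0,0.0037,-0.0088],[0,0.0037,-0.0088]],"dr":[[0,0,0],[0,0,0],[0,0,0]],"claw":[0.1,0.1,0.1]}'
python3 -m pendant '{"slide":[[0,0.0037,-0.0088],[0,0.0037,-0.0088]],"dr":[[0,0,0],[0,0,0]],"claw":[0.1,0.1]}'
python3 -m pendant '{"slide":[[0,0.0059,-0.0076],[0,0.0059,-0.0076],[0,0.0059,-0.0076]],"dr":[[0,0,0],[0,0,0],[0,0,0]],"claw":[0.1,0.1,0.1]}'
python3 -m pendant '{"slide":[[0,0.0059,-0.0076],[0,0.0059,-0.0076]],"dr":[[0,0,0],[0,0,0]],"claw":[0.1,0.1]}'
python3 -m pendant '{"slide":[[0,0.0077,-0.0057],[0,0.0077,-0.0057],[0,0.0077,-0.0057]],"dr":[[0,0,0],[0,0,0],[0,0,0]],"claw":[0.1,0.1,0.1]}'
python3 -m pendant '{"slide":[[0,0.0077,-0.0057],[0,0.0077,-0.0057]],"dr":[[0,0,0],[0,0,0]],"claw":[0.1,0.1]}'
python3 -m pendant '{"slide":[[0,0.0088,-0.0036],[0,0.0088,-0.0036],[0,0.0088,-0.0036]],"dr":[[0,0,0],[0,0,0],[0,0,0]],"claw":[0.1,0.1,0.1]}'
python3 -m pendant '{"slide":[[0,0.0088,-0.0036],[0,0.0088,-0.0036]],"dr":[[0,0,0],[0,0,0]],"claw":[0.1,0.1]}'
python3 -m pendant '{"slide":[[0,0.0095,-0.0012],[0,0.0095,-0.0012],[0,0.0095,-0.0012]],"dr":[[0,0,0],[0,0,0],[0,0,0]],"claw":[0.1,0.1,0.1]}'
python3 -m pendant '{"slide":[[0,0.0095,-0.0012],[0,0.0095,-0.0012]],"dr":[[0,0,0],[0,0,0]],"claw":[0.1,0.1]}'
) > back.txt
cat log.txt back.txt > all.txt; grep -c clock log.txt
cat > an2.py <<'E'
import sys;sys.argv=["","all.txt"]
from an import *
sg=np.where(np.arange(len(t))<38,1.,-1.);k=~((np.arange(len(t))==38))
H=np.c_[sg,np.sin(t),np.cos(t)][k]
b,*_=np.linalg.lstsq(H,D[k,3],rcond=None);print("all",b,"down at",np.degrees(np.arctan2(-b[2],b[1])),"sd",(D[k,3]-H@b).std())
H=np.c_[H,D[k,2]]
b,*_=np.linalg.lstsq(H,D[k,3],rcond=None);print("all",b,"down at",np.degrees(np.arctan2(-b[2],b[1])),"sd",(D[k,3]-H@b).std())
E
python3 an2.py|tail -20; python3 st.py
```

```text
38
 [ 1.1054e+02  5.5020e+01 -5.2400e+00 -1.3200e+00  1.1900e+00]
 [ 1.0440e+02  5.5090e+01 -6.8400e+00 -1.3400e+00  7.5000e-01]
 [ 9.5530e+01  5.5040e+01 -5.4300e+00 -1.2300e+00  1.4000e-01]
 [ 8.9580e+01  5.5070e+01 -7.1400e+00 -1.0500e+00  1.2600e+00]
 [ 8.0890e+01  5.4980e+01 -6.6900e+00 -6.5000e-01  2.2000e-01]
 [ 7.4860e+01  5.5140e+01 -8.3500e+00 -4.3000e-01  8.2000e-01]
 [ 6.6410e+01  5.4980e+01 -6.3400e+00 -2.9000e-01  6.5000e-01]
 [ 6.0410e+01  5.5090e+01 -1.1380e+01  2.0000e-02  3.4000e-01]
 [ 5.1860e+01  5.5050e+01 -6.7100e+00 -8.3000e-01 -1.3000e-01]
 [ 4.5030e+01  5.5190e+01 -1.1810e+01 -3.6000e-01 -1.1500e+00]
 [ 3.6460e+01  5.5080e+01 -4.8300e+00 -1.2000e+00  8.0000e-02]
 [ 3.0090e+01  5.5130e+01 -1.0310e+01 -2.1600e+00  4.7000e-01]
 [ 2.1030e+01  5.5070e+01 -1.2800e+00 -1.1400e+00  1.4400e+00]
 [ 1.5050e+01  5.5090e+01 -5.9400e+00 -2.1800e+00 -4.0000e-02]
 [ 5.6800e+00  5.4970e+01  8.8000e-01 -2.7700e+00  1.9100e+00]
 [ 3.5998e+02  5.5100e+01 -2.4000e+00 -2.6000e+00  1.5700e+00]]
plain [ 1.14  0.36 -0.37] A 0.52 down at 45.36838921341199 sd 1.862783513376827 err deg 39.806491573350236
with radial [ 0.97  2.3  -0.22  0.3 ] A 2.31 down at 5.450433897999421 sd 1.6383449601677509 err deg 7.835042277955962
all [2.19011183 1.57359244 0.01963255] down at -0.7147999109025956 sd 0.47952794663898896
all [ 2.21356416  1.49492901  0.01434724 -0.01381418] down at -0.5498662031628535 sd 0.47768298229444844
t 22.05 stand [-0.0749 -0.      0.2051] rot err [-0.0004 -0.      0.0029] width 0.234 gf 24.999234080314636 F stand [ 1.61  2.58 -2.39] j [ 0.31  0.55 -0.67  1.6   0.37  1.12  0.27]
th -0.04785979826893644 r 0.05509897944611534
```

Both passes together give lump-down at about -0.6°. The handle is at 0°, well within the 15° tolerance. I'll settle and hand in.

```bash
python3 -m pendant '{"slide":[[0,0,0],[0,0,0],[0,0,0],[0,0,0],[0,0,0],[0,0,0],[0,0,0],[0,0,0]],"dr":[[0,0,0],[0,0,0],[0,0,0],[0,0,0],[0,0,0],[0,0,0],[0,0,0],[0,0,0]],"claw":[0.1,0.1,0.1,0.1,0.1,0.1,0.1,0.1]}'; python3 st.py; python3 -c "
from cell import arm
print(arm.sign_off())"
```

```text
clock: 22.85
position: [0.619, 0.0256, 0.2051]
ee_rot: [-1.308, -2.856, -0.0]
force: [0.5, 2.0, -4.6]
width: 0.233
gripper_force: 25.0
t 22.85 stand [-0.0748 -0.      0.2051] rot err [ 0.     -0.0001  0.003 ] width 0.233 gf 24.999184906482697 F stand [ 1.19 -1.67 -4.63] j [ 0.31  0.55 -0.67  1.6   0.37  1.12  0.27]
th -0.005693200273453412 r 0.05509913690605036
the job is handed in; nothing more can be done
None
```

Handed in at 22.9 s with the handle straight up and gripped at 25 N: I turned the wheel about 330° and partly back, and the force fit puts the heavy side about 1° from straight down, give or take a few degrees (no verdict was returned).

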